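# Clip down the lid of a sample case, corner by opposite corner

### The arm

A 6-joint arm with a two-finger parallel gripper is mounted at the origin on a cart in front of the work surface, level with it; the furniture and walls round the work are solid. World frame = base frame: x ahead of the robot, y to its left, z up, the work surface at z = 0. Lengths are in m, angles in rad, forces in N, time in s.
With the tool pointing down it reaches from about 0.275 to 0.875 m from the base axis. Payload 12.5 kg.
Tool frame: the origin (TCP) lies midway between the tips of the shut fingers; the grasp point (between the pads) lies grip_depth behind it (grip_depth is the distance from the TCP to the grasp point, in m); z points along the fingers, y is the direction in which the jaws open and shut (so a half turn about z gives the same grasp; the last joint's range is limited). The gripper opens to 85 mm and grips with 20 to 120 N. Pads are 22 mm wide; open, the fingers measure 114 mm over their backs; the gripper's body (76 mm by 85 mm) begins 54 mm behind the grasp point. The pads swing forward as they close: fully open they stand 13 mm farther back than shut.
Start: joints at [-1.29, 0.351, 1.652, -0, 1.139, -0.085], TCP at [0.197, -0.514, 0.231] pointing down, gripper open.
Joint ranges: [-2.75, 2.75], [-0.79, 2.1], [0.01, 2.65], [-1.57, 4.71], [0.07, 3.14], [-2.87, 2.87]. Speed limits (rad/s): [2.22, 2.22, 2.79, 3.14, 3.14, 3.14].

### API

Orientations are given as a rotation vector (axis times angle).
In Python, from cell import * gives the robot as it stands. The module is installed in compiled form; this text tells all that it offers.
- The arm moves only by the tool jog_arm, never from a script. Its argument "plan" is one flat list of numbers, 7 for each row, row after row: the shift along the tool's x, y, z in mm, then the turn, a rotation vector about the tool's x, y, z in degrees, then the closure in counts, from 0 (fully open) to 255 (shut). A call has 1 to 10 rows; each row is the pose to reach, as a shift and turn from the pose commanded when the call began, along the tool's axes at that moment; what a row does not reach only later rows make up. A row lasts 1/12 s, in which the tool goes at most 41.7 mm and 7.16 degrees, less where a joint would pass 70% of its speed; a pose out of reach is approached as far as the arm can. A call with a gripper value outside its range is refused whole. The fingers move at their own pace and stop on an object; the grip force is fixed at half the most. Time passes only in rows, so rows that repeat a pose let the fingers close. It gives the time, the measured TCP pose, the force and the opening at its end, in the units of the state.
- get_obs(): the state, without advancing time (a new reading comes with each control period).
- get_image(name): name is "side" or "top" or "wrist"; returns (picture, depth): 420x560x3 uint8, red, green, blue; 420x560 float32, m along the optical axis (not along the pixel's ray), 0 where there is no reading.
- camera_info(name): a dict with "fx", "fy", "cx", "cy" (pixels), "rvec" (rotation vector, rad) and "tvec" (3), from world to camera coordinates, as OpenCV has them. Camera axes: x right, y down, z forward; pixel columns grow to the right and rows downward; lengths in m; the calibration is good to about 2 mm. A picture is of the moment at which its call begins: read the wrist's pose just before it. camera_info takes no time and is no camera call; for the wrist camera it gives the pose at the moment of the call.
- close_job(): hands the job in, once; it reports no verdict.
The state is a dict: "time_s": time; "qpos": joint angles; "qd": joint speeds; "joint_efforts": joint torques, N m; "tcp_pos": TCP position; "ee_rot": TCP orientation; "ft_force": force on the tool from outside, world axes, zero at the start; "moment": the same for the moment, N m; "width": finger opening in m.
Only numpy, scipy, OpenCV 4.12 (cv2) and the standard library are available. Lean on these libraries where they do the work, as an engineer would, in place of code of your own. Each camera call takes 0.05 s, during which the arm holds its last target. There are 200 camera calls.

### The job

Close the white sample case on the bench: press its four steel lid clips down flat, one at a time, until each has snapped shut. So that the gasket seats evenly, work crosswise: start with any clip, next do the one at the diagonally opposite corner, then the remaining two in either order.

Things in the scene. Friction and masses are not known exactly. Their poses are not given: they have to be found in the camera images.
- near_left (a point): Press pad of the near left clip of the white lidded case (near = robot side, left = +y). Clip: steel flap 45x28x4 mm, hinged at the case's edge, leaning inward over the lid. Point: top face, centre line, 28 mm from the hinge, 4 mm above its axis; x axis: hinge to free end (a 3 mm high lip starts 12 mm beyond the point); z axis: out of the top face, upright when shut, tilted 0.7 rad when open, as at the start.
- far_right (a point): Same point and axes on the far right clip, diagonally opposite near left. Over-centre springs hold the flaps open or shut: some 5 N straight down on the pad carries a flap past its dead point, 0.3 rad above shut; it then snaps flat onto its stop and stays. While shutting, the pad sinks 17 mm and moves 9 mm inward (level direction of its x axis).
- near_right (a point): Same point and axes on the near right clip. The case is fixed to the bench: 150 mm near to far, 200 mm left to right, turned up to 0.4 rad; lid rim 64 mm high, middle panel 67 mm, flap lips 73 mm when shut and 101 mm when open. All hinge axes are level, 66 mm above the bench; pads are 87 mm above it open, 70 mm shut.
- far_left (a point): Same point and axes on the far left clip, diagonally opposite near right. Hinges lie 152 mm apart near to far and 144 mm left to right. A closed gripper pressed straight down where the open pad is to 70 mm above the bench shuts a clip; much farther inward it misses the flap's end. A rack with a shelf 0.46 m up stands at x > 0.56, 0.04 < y < 0.45 m: swing round drawn in.

How it is judged:
On the way, in this order (a step that is already met when the one before it is completed fails the run):
1. one clip is shut (within 0.15 rad of flat) while the other three still stand open (more than 0.4 rad) (((angle between near_left's own z axis and vertical below 0.15 rad and angle between each of far_right, near_right, far_left's own z axis and vertical above 0.4 rad) or (angle between far_right's own z axis and vertical below 0.15 rad and angle between each of near_left, near_right, far_left's own z axis and vertical above 0.4 rad) or (angle between near_right's own z axis and vertical below 0.15 rad and angle between each of near_left, far_right, far_left's own z axis and vertical above 0.4 rad) or (angle between far_left's own z axis and vertical below 0.15 rad and angle between each of near_left, far_right, near_right's own z axis and vertical above 0.4 rad))), for 0.1 s.
2. the diagonally opposite clip is shut too, the other two still stand open (((angle between each of near_left, far_right's own z axis and vertical below 0.15 rad and angle between each of near_right, far_left's own z axis and vertical above 0.4 rad) or (angle between each of near_right, far_left's own z axis and vertical below 0.15 rad and angle between each of near_left, far_right's own z axis and vertical above 0.4 rad))), for 0.1 s.
At the end, for the whole second after the job is handed in: All four clips are shut, each within 0.15 rad of lying flat (angle between each of near_left, far_right, near_right, far_left's own z axis and vertical below 0.15 rad); the robot touches nothing.
It fails at once if two clips that are not diagonally opposite are shut before a diagonal pair is (angle between any of near_left, far_right's own z axis and vertical below 0.15 rad and angle between any of near_right, far_left's own z axis and vertical below 0.15 rad and not (angle between each of near_left, far_right's own z axis and vertical below 0.15 rad) and not (angle between each of near_right, far_left's own z axis and vertical below 0.15 rad)).
It also fails if it takes over 45 s, if anything falls off the work surface, if the arm or the gripper's body presses on something with over 40 N, if the wrist force passes 120 N, or if a joint passes its speed limit or range.

## Working session

There is one attempt and no reset: what is moved stays moved. The work goes in short steps, Python scripts to look and compute and a tool call to move; the robot and the scene stay as the last step left them, time stands still between calls to the robot, and variables do not carry over. Pictures are saved under pics/ and viewed, about 8 in all and at most 12, crops included, and the job is handed in when it is done.

Besides the shell and the picture viewer there is one more tool, called as name(argument=value, ...) on one line, values as JSON. jog_arm: Moves the arm, as the interface text tells. Its arguments: {"type":"object","properties":{"plan":{"type":"array"}},"required":["plan"]}

```bash
mkdir -p pics
python3 - <<'E'
from cell import *
import cv2,numpy as np
o=get_obs();print(o['time_s'],o['tcp_pos'],o['ee_rot'],o['width'])
for n in("top","side"):
    p,d=get_image(n);np.savez(n+"0.npz",p=p,d=d)
    cv2.imwrite(f"pics/{n}0.png",p[:,:,::-1]);print(n,camera_info(n))
E
```

```text
0.0 [ 0.1966626  -0.51326228  0.23074261] [-3.08800668e+00 -5.71141870e-01  2.04015499e-04] 0.085124987937767
top {'fx': 460.9246941494134, 'fy': 460.9246941494134, 'cx': 283.52295591508306, 'cy': 207.2914713782672, 'rvec': array([ 2.14931166, -2.06066391,  0.22779775]), 'tvec': array([-0.23105826,  0.53034632,  0.83332338])}
side {'fx': 380.9591703831845, 'fy': 380.9591703831845, 'cx': 283.9605491043476, 'cy': 212.78071605466084, 'rvec': array([ 2.21654128, -0.07275046,  0.04313414]), 'tvec': array([-0.53284607, -0.00407581,  1.02672351])}
```

View pics/top0.png

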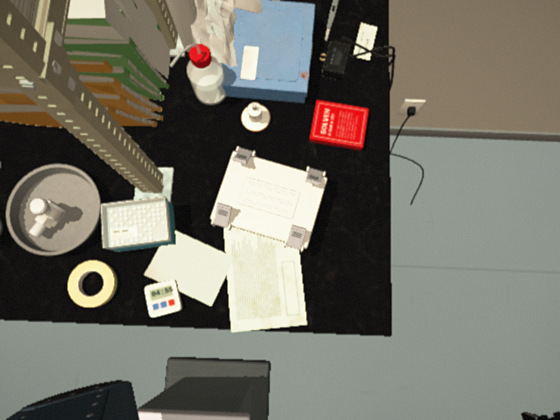

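The top view shows the case at about (268,200), with four grey clips at about (242,157), (315,176), (223,213) and (296,235). Next I get their 3-D positions from depth.

```bash
cat > h.py <<'E'
import numpy as np,cv2
def world(d,c):
    R=cv2.Rodrigues(c['rvec'])[0];v,u=np.indices(d.shape)
    P=np.stack([(u-c['cx'])/c['fx']*d,(v-c['cy'])/c['fy']*d,d],-1)
    return (P-c['tvec'])@R
E
python3 - <<'E'
from cell import *
from h import *
z=np.load("top0.npz");p,d=z['p'],z['d'];W=world(d,camera_info("top"))
hsv=cv2.cvtColor(p,cv2.COLOR_RGB2HSV)
roi=np.zeros(d.shape,bool);roi[140:255,200:335]=1
m=roi&(W[...,2]>.057)&(W[...,2]<.12)&(d>0)
n,l,s,c=cv2.connectedComponentsWithStats(m.astype(np.uint8));k=1+s[1:,4].argmax();
pts=W[l==k];r=cv2.minAreaRect((pts[:,:2]*1000).astype(np.float32));print("rect",r,cv2.boxPoints(r).round())
pan=W[195:200,262:275,2];print("panel z",np.median(pan))
hm=(m&(W[...,2]>.0755)).astype(np.uint8)
n,l,s,c=cv2.connectedComponentsWithStats(hm)
for i in range(1,n):
    if s[i,4]>15:
        q=W[l==i];print(s[i],c[i].round(1),q.mean(0).round(4),q.min(0).round(3),q.max(0).round(3))
cv2.imwrite("pics/crop.png",cv2.resize(p[140:255,200:335,::-1],None,fx=5,fy=5,interpolation=cv2.INTER_CUBIC))
E
```

```text
rect ((555.8549194335938, -178.89349365234375), (194.4651641845703, 161.32566833496094), 75.53165435791016) [[ 453. -253.]
 [ 610. -293.]
 [ 658. -105.]
 [ 502.  -65.]]
panel z 0.06650793697721177
[232 151  19  14 165] [241.1 157.3] [ 0.6272 -0.1237  0.0891] [ 0.612 -0.139  0.076] [ 0.645 -0.107  0.101]
[305 171  17  15 173] [313.3 177.9] [ 0.5922 -0.2627  0.0886] [ 0.577 -0.278  0.076] [ 0.61  -0.247  0.103]
[215 203  17  19 246] [222.6 212. ] [ 0.5193 -0.0957  0.0879] [ 0.504 -0.112  0.076] [ 0.535 -0.08   0.103]
[288 225  18  19 250] [296.6 234.1] [ 0.4834 -0.2349  0.0877] [ 0.468 -0.25   0.076] [ 0.499 -0.219  0.102]
```

View pics/crop.png

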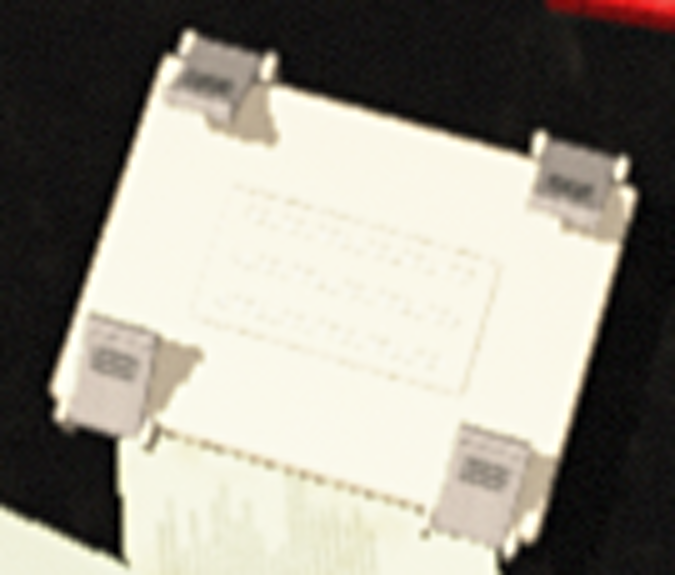

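View pics/side0.png

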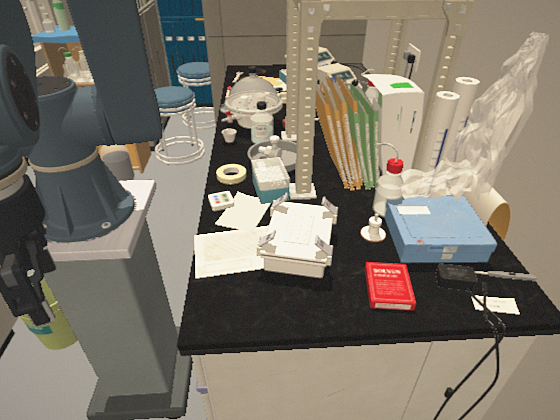

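Four pads fit the given geometry: near-pair spacing is 144 mm, the yaw is about -0.253 rad, heights are about 88 mm, and the near-to-far pad spacing is about 111 mm against 114 expected. The side view shows a clear way in. The case centre is (0.5555,-0.1793), which puts the pads at NR (.482,-.235), FL (.629,-.124), FR (.593,-.263) and NL (.518,-.095). I start by moving above NR with the gripper shut and the tool x axis lined up with the flap.

jog_arm(plan=[366,-158,80,0,0,35.5,255,366,-158,80,0,0,35.5,255,366,-158,80,0,0,35.5,255,366,-158,80,0,0,35.5,255,366,-158,80,0,0,35.5,255,366,-158,80,0,0,35.5,255,366,-158,80,0,0,35.5,255,366,-158,80,0,0,35.5,255,366,-158,80,0,0,35.5,255,366,-158,80,0,0,35.5,255])

```text
time_s: 0.93
tcp_pos: [0.4786, -0.2377, 0.152]
ee_rot: [-3.116, 0.398, 0.0]
ft_force: [-0.3, -1.0, 0.0]
width: -0.0002
```

jog_arm(plan=[0,0,0,0,0,0,255,0,0,0,0,0,0,255,0,0,0,0,0,0,255])

```text
time_s: 1.18
tcp_pos: [0.4772, -0.2396, 0.1524]
ee_rot: [-3.116, 0.397, 0.001]
ft_force: [0.8, 0.4, 0.8]
width: -0.0001
```

```bash
cat > aim.py <<'E'
from cell import *
from h import *
import sys
T=dict(NR=(.4822,-.2347),NL=(.5182,-.0953),FL=(.6289,-.1239),FR=(.5928,-.2633))
o=get_obs();R=cv2.Rodrigues(np.array(o['ee_rot']))[0];t=np.array(o['tcp_pos'])
print(o['time_s'],t.round(4),np.degrees(np.arctan2(R[1,0],R[0,0])).round(1),o['qpos'].round(2),o['ft_force'])
for k,v in T.items(): print(k,(R.T@(np.array([*v,.130])-t)*1000).round(1))
E
python3 aim.py
python3 - <<'E'
from cell import *
from h import *
p,d=get_image("wrist");c=camera_info("wrist");cv2.imwrite("pics/w0.png",p[:,:,::-1])
W=world(d,c);m=(d>0)&(W[...,2]>.0755)&(W[...,2]<.104)&(abs(W[...,0]-.555)<.13)&(abs(W[...,1]+.18)<.13)
n,l,s,q=cv2.connectedComponentsWithStats(m.astype(np.uint8))
for i in range(1,n):
    if s[i,4]>60: a=W[l==i];print(s[i],a.mean(0).round(4),a.min(0).round(3),a.max(0).round(3))
E
```

```text
1.1833 [ 0.4772 -0.2396  0.1524] -14.5 [-0.55  0.42  1.77 -0.    0.95  1.27] [0.76005605 0.40376367 0.78436481]
NR [ 3.6 -6.1 22.4]
NL [   3.6 -150.    22.4]
FL [ 117.9 -150.1   22.3]
FR [117.9  -6.1  22.3]
[   0    0   38   40 1222] [ 0.6255 -0.1322  0.0899] [ 0.613 -0.141  0.076] [ 0.639 -0.123  0.101]
[ 241    0   53   39 2010] [ 0.5905 -0.263   0.0917] [ 0.578 -0.279  0.08 ] [ 0.605 -0.247  0.102]
[ 246  191   46   33 1403] [ 0.4876 -0.2363  0.0899] [ 0.469 -0.252  0.076] [ 0.503 -0.219  0.101]
[   7  192   74   33 1528] [ 0.523  -0.0989  0.0896] [ 0.505 -0.114  0.076] [ 0.538 -0.08   0.101]
```

View pics/w0.png

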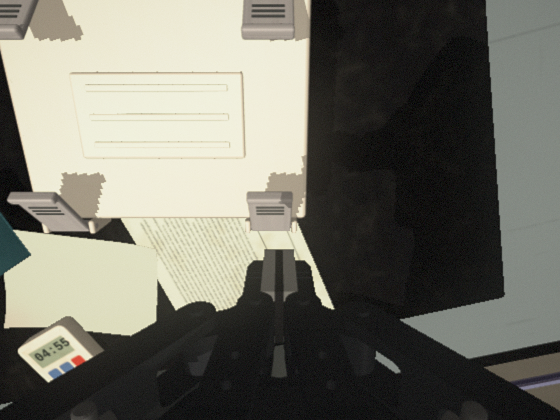

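The wrist view shows the NR clip upright, just ahead of the shut fingers at about (270,212). Its depth extents match the top view within 2 mm. I nudge over NR, then check.

jog_arm(plan=[4,-6,20,0,0,0,255,4,-6,40,0,0,0,255,4,-6,40,0,0,0,255,4,-6,40,0,0,0,255])

```text
time_s: 1.57
tcp_pos: [0.4819, -0.2355, 0.1125]
ee_rot: [-3.115, 0.4, 0.002]
ft_force: [0.2, -0.2, 0.4]
width: -0.0
```

```bash
python3 aim.py
```

```text
1.5667 [ 0.4819 -0.2355  0.1125] -14.6 [-0.54  0.48  1.79 -0.    0.87  1.28] [ 0.19708909 -0.19966987  0.42467214]
NR [  0.   -0.8 -17.5]
NL [  -0.4 -144.8  -17.4]
FL [ 114.  -145.1  -17.6]
FR [114.3  -1.1 -17.7]
```

Aligned. I press down 42 mm to z≈0.0705, then come back up.

jog_arm(plan=[0,0,14,0,0,0,255,0,0,24,0,0,0,255,0,0,32,0,0,0,255,0,0,38,0,0,0,255,0,0,42,0,0,0,255,0,0,42,0,0,0,255])

```text
time_s: 2.07
tcp_pos: [0.4828, -0.2348, 0.0702]
ee_rot: [-3.116, 0.398, 0.001]
ft_force: [-0.9, 0.6, -0.4]
width: 0.0002
```

jog_arm(plan=[0,0,-20,0,0,0,255,0,0,-60,0,0,0,255,0,0,-60,0,0,0,255])

```text
time_s: 2.32
tcp_pos: [0.4854, -0.2361, 0.1363]
ee_rot: [3.113, -0.397, 0.012]
ft_force: [1.2, -0.1, 1.8]
width: 0.0001
```

```bash
cat > chk.py <<'E'
from cell import *
from h import *
p,d=get_image("top");W=world(d,camera_info("top"));np.savez("t.npz",p=p,d=d)
import re
for k,v in dict(NR=(.4822,-.2347),NL=(.5182,-.0953),FL=(.6289,-.1239),FR=(.5928,-.2633)).items():
    m=(d>0)&(np.hypot(W[...,0]-v[0],W[...,1]-v[1])<.025)&(W[...,2]>.06)&(W[...,2]<.11)
    z=W[m][:,2];print(k,m.sum(),np.percentile(z,[50,90,98]).round(4) if m.sum() else '')
E
python3 aim.py; python3 chk.py
```

```text
2.3167 [ 0.4854 -0.2361  0.1363] -14.5 [-0.54  0.45  1.77 -0.    0.91  1.29] [ 1.24018166 -0.0755444   1.78435065]
NR [-3.5 -0.6  6.3]
NL [  -3.6 -144.6    5.9]
FL [ 110.7 -144.7    6.8]
FR [110.8  -0.7   7.2]
NR 0 
NL 0 
FL 316 [0.0768 0.0977 0.1007]
FR 0
```

The force on NR fell to about 0 at full depth, which fits a snap, but the arm blocks the view. Over to FL, diagonally, at z≈0.13.

jog_arm(plan=[114,-144,0,0,0,0,255,114,-144,0,0,0,0,255,114,-144,0,0,0,0,255,114,-144,0,0,0,0,255,114,-144,0,0,0,0,255,114,-144,0,0,0,0,255,114,-144,0,0,0,0,255,114,-144,0,0,0,0,255])

```text
time_s: 3.03
tcp_pos: [0.6286, -0.1243, 0.13]
ee_rot: [3.116, -0.398, -0.002]
ft_force: [-0.9, -0.1, 0.2]
width: -0.0001
```

```bash
python3 aim.py; python3 chk.py
python3 - <<'E'
from cell import *
import cv2,numpy as np
a=np.load("t.npz")['p'][130:270,180:360,::-1];b=get_image("wrist")[0][:,:,::-1]
cv2.imwrite("pics/c1.png",np.hstack([cv2.resize(a,(400,311)),cv2.resize(b,(400,311))]))
E
```

```text
3.0333 [ 0.6286 -0.1243  0.13  ] -14.6 [-0.27  0.62  1.49 -0.    1.03  1.56] [-0.87688708 -0.12019671  0.24346798]
NR [-1.140e+02  1.436e+02  1.000e-01]
NL [-1.141e+02 -4.000e-01  1.000e-01]
FL [ 0.2 -0.5 -0. ]
FR [  0.3 143.5   0. ]
NR 538 [0.0687 0.0714 0.0729]
NL 511 [0.0741 0.095  0.0994]
FL 281 [0.0646 0.0907 0.0986]
FR 498 [0.0655 0.0958 0.0995]
```

View pics/c1.png

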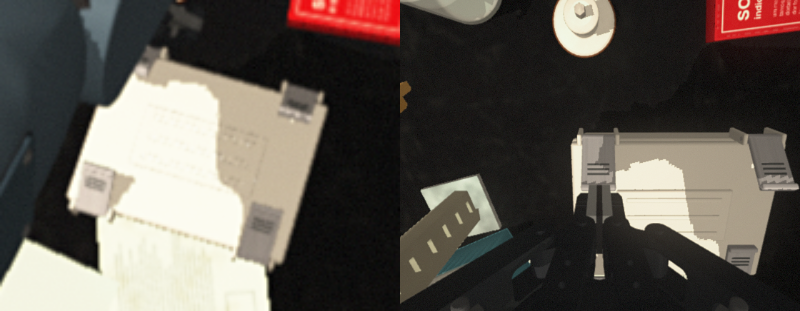

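NR is shut: its heights reach only 73 mm. The other three are open, with lips at about 99 mm. The wrist view (right half) shows the tool lined up on the FL flap at about (600,165). I press FL 60 mm to z 0.07, then raise.

jog_arm(plan=[0,0,20,0,0,0,255,0,0,32,0,0,0,255,0,0,42,0,0,0,255,0,0,50,0,0,0,255,0,0,56,0,0,0,255,0,0,60,0,0,0,255,0,0,60,0,0,0,255])

```text
time_s: 3.72
tcp_pos: [0.6293, -0.124, 0.0704]
ee_rot: [-3.116, 0.398, 0.001]
ft_force: [0.1, -0.7, 0.8]
width: -0.0002
```

jog_arm(plan=[0,0,-20,0,0,0,255,0,0,-60,0,0,0,255,0,144,-60,0,0,0,255,0,144,-60,0,0,0,255,0,144,-60,0,0,0,255,0,144,-60,0,0,0,255,0,144,-60,0,0,0,255,0,144,-60,0,0,0,255])

```text
time_s: 4.38
tcp_pos: [0.593, -0.2642, 0.1306]
ee_rot: [-3.116, 0.401, -0.0]
ft_force: [0.2, 0.2, -0.1]
width: -0.0001
```

```bash
python3 aim.py; python3 chk.py
```

```text
4.3833 [ 0.593  -0.2642  0.1306] -14.7 [-0.49  0.64  1.46  0.    1.04  1.34] [ 0.21429319  0.19638962 -0.10294239]
NR [-114.6   -0.5    0.6]
NL [-115.1 -144.5    0.6]
FL [  -0.7 -144.8    0.6]
FR [-0.4 -0.8  0.6]
NR 1 [0.0645 0.0645 0.0645]
NL 0 
FL 0 
FR 0
```

The top view is blocked, so before the third press I confirm FL with the side and wrist depth.

```bash
cat > chk2.py <<'E'
from cell import *
from h import *
for cam in("side","wrist","top"):
    p,d=get_image(cam);W=world(d,camera_info(cam))
    for k,v in dict(NR=(.4822,-.2347),NL=(.5182,-.0953),FL=(.6289,-.1239),FR=(.5928,-.2633)).items():
        m=(d>0)&(np.hypot(W[...,0]-v[0],W[...,1]-v[1])<.025)&(W[...,2]>.06)&(W[...,2]<.11)
        z=W[m][:,2];print(cam,k,m.sum(),np.percentile(z,[50,90,98]).round(4) if m.sum() else '')
E
python3 chk2.py
```

```text
side NR 275 [0.0686 0.0704 0.0718]
side NL 237 [0.0646 0.0936 0.0987]
side FL 61 [0.0685 0.0701 0.0708]
side FR 372 [0.0672 0.0924 0.0989]
wrist NR 411 [0.0696 0.0704 0.0708]
wrist NL 1445 [0.0636 0.0947 0.0982]
wrist FL 4403 [0.0691 0.0705 0.0725]
wrist FR 4199 [0.0783 0.0925 0.0985]
top NR 18 [0.063  0.0647 0.065 ]
top NL 0 
top FL 0 
top FR 0
```

NR and FL are shut, NL and FR are open, and both views agree. I press FR, move to NL and press it, then raise well clear.

jog_arm(plan=[0,0,20,0,0,0,255,0,0,32,0,0,0,255,0,0,42,0,0,0,255,0,0,50,0,0,0,255,0,0,56,0,0,0,255,0,0,60,0,0,0,255,0,0,60,0,0,0,255])

```text
time_s: 5.17
tcp_pos: [0.5933, -0.2633, 0.0704]
ee_rot: [-3.116, 0.398, 0.001]
ft_force: [-0.3, -0.3, -0.1]
width: 0.0001
```

jog_arm(plan=[0,0,-20,0,0,0,255,0,0,-60,0,0,0,255,-114,-144,-60,0,0,0,255,-114,-144,-60,0,0,0,255,-114,-144,-60,0,0,0,255,-114,-144,-60,0,0,0,255,-114,-144,-60,0,0,0,255,-114,-144,-60,0,0,0,255,-114,-144,-60,0,0,0,255,-114,-144,-60,0,0,0,255])

```text
time_s: 6.0
tcp_pos: [0.5197, -0.096, 0.1309]
ee_rot: [3.116, -0.398, 0.002]
ft_force: [0.7, -0.3, -0.2]
width: 0.0001
```

```bash
python3 aim.py
```

```text
6.0 [ 0.5197 -0.096   0.1309] -14.5 [-0.27  0.44  1.8  -0.    0.9   1.55] [ 0.71819583 -0.31916429 -0.20703772]
NR [ -1.5 143.7   0.9]
NL [-1.6 -0.3  0.9]
FL [112.7  -0.4   1. ]
FR [112.8 143.6   1. ]
```

jog_arm(plan=[-1,0,20,0,0,0,255,-1,0,32,0,0,0,255,-1,0,42,0,0,0,255,-1,0,50,0,0,0,255,-1,0,56,0,0,0,255,-1,0,60,0,0,0,255,-1,0,60,0,0,0,255])

```text
time_s: 6.58
tcp_pos: [0.5182, -0.0954, 0.0702]
ee_rot: [3.116, -0.398, -0.001]
ft_force: [0.3, 0.5, 0.1]
width: 0.0001
```

jog_arm(plan=[0,0,-20,0,0,0,255,0,0,-60,0,0,0,255,-80,60,-130,0,0,0,255,-80,60,-130,0,0,0,255,-80,60,-130,0,0,0,255,-80,60,-130,0,0,0,255,-80,60,-130,0,0,0,255,-80,60,-130,0,0,0,255])

```text
time_s: 7.25
tcp_pos: [0.426, -0.1331, 0.2005]
ee_rot: [3.116, -0.398, 0.001]
ft_force: [0.5, -0.1, -0.5]
width: 0.0001
```

```bash
python3 aim.py;python3 chk2.py
```

```text
7.25 [ 0.426  -0.1331  0.2005] -14.6 [-0.41  0.2   1.94  0.    1.    1.42] [ 0.52192532 -0.12392608 -0.50355144]
NR [79.9 84.2 70.6]
NL [ 79.6 -59.8  70.6]
FL [194.  -60.   70.7]
FR [194.1  84.   70.7]
side NR 277 [0.0686 0.0705 0.072 ]
side NL 186 [0.0686 0.0704 0.0714]
side FL 202 [0.0687 0.0704 0.072 ]
side FR 297 [0.0686 0.0706 0.0722]
wrist NR 3298 [0.0688 0.07   0.0708]
wrist NL 3327 [0.0686 0.07   0.0708]
wrist FL 0 
wrist FR 0 
top NR 534 [0.0687 0.0713 0.0726]
top NL 0 
top FL 471 [0.069  0.0717 0.0729]
top FR 483 [0.0688 0.0714 0.0729]
```

All four are flat: heights are at most 73 mm in every view that sees them, and the robot is clear.

```bash
python3 -c "
from cell import *
close_job()"
```

```text
the job is handed in; nothing more can be done
```

I closed all four clips in crosswise order (near right, far left, far right, near left) and handed the job in at about 7.4 s of the 45 s. `close_job()` gives no verdict, so the checks below are my own.

- **Order:** before the second press, the top view showed near right shut and the other three open. Before the third, side and wrist depth showed near right and far left shut, and the other two open, with lips at about 99 mm.
- **Final state:** the side view shows all four clips flat, at or below 72 mm. The top view agrees for three clips (the arm hid near left). The wrist view agrees for the two near clips.
- **Forces:** readings at the end of each move stayed below about 2 N. I did not record the peak force during each press.
- **Robot:** the tool ended clear of everything, at about 0.20 m height.

The only mismatch was that the first approach stopped about 5 mm short. I corrected it before the first press.

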